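Cull the broken chain guards and set the reject tally

TASK

Five blue chain-guard discs lie in a row on the plywood sorting ledge; two have a broken rim. Slide those two, without lifting them, over the red lip so that they end up lying flat in the red scrap trough, leave the three whole discs, the spanner and the tub of bolts where they lie, and turn the tally dial to its two-dot mark to record two rejects.

Things in the scene. Friction and masses are not known exactly. Their poses are not given: they have to be found in the camera images.
- ledge: fixed ledge: plywood deck, top at z 30 mm, red scrap trough along its near side. Origin: table height, under the middle of the red lip (deck's near edge); x away from the robot, y left along the lip. Deck x 0..220, y -330..330 mm; trough x -125..0, y -323..323, floor 5 mm high, its near and end walls 30 mm high, 7 thick. The discs' row: x about 77, 130 mm apart, any order
- guard_good1: whole chain guard: blue plastic disc 104 mm across, 12 mm thick, 0.14 kg, steel hub and five bolt heads on top, lying flat; too wide to grip; origin: centre of the full circle, on its underside, z up; its rim is a full circle. Not a reject
- guard_good2: whole chain guard: blue plastic disc 104 mm across, 12 mm thick, 0.14 kg, steel hub and five bolt heads on top, lying flat; too wide to grip; origin: centre of the full circle, on its underside, z up; its rim is a full circle. Not a reject
- guard_good3: whole chain guard: blue plastic disc 104 mm across, 12 mm thick, 0.14 kg, steel hub and five bolt heads on top, lying flat; too wide to grip; origin: centre of the full circle, on its underside, z up; its rim is a full circle. Not a reject
- guard_notched: broken chain guard (a reject): blue plastic disc 104 mm across, 12 mm thick, 0.14 kg, steel hub and five bolt heads on top, lying flat; too wide to grip; origin: centre of the full circle, on its underside, z up; a square notch 30 mm wide and 22 mm deep is missing from its rim at its own +x
- guard_snapped: broken chain guard (a reject): blue plastic disc 104 mm across, 12 mm thick, 0.14 kg, steel hub and five bolt heads on top, lying flat; too wide to grip; origin: centre of the full circle, on its underside, z up; the rim is snapped off straight at its own +x, the straight edge 33 mm from the centre
- dial_plate: fixed white tally plate 110 x 110 x 20 mm, left or right of the ledge. Origin: centre of its underside. Marks on top, 46 mm from the centre: two red dots along its own +x; seen from above, one black dot 0.65 rad anticlockwise of that, a black dash (zero) 1.30 rad anticlockwise, three black dots 0.65 rad clockwise
- tally (a joint): angle of the tally dial on the plate, grows clockwise from above: 0 dash, 0.65 one dot, 1.30 two dots, 1.95 three; stays where left. Black bar grip, 66 long, 16 wide, 31 to 65 mm above the table, centred on the vertical axis, over a grey disc of 76 mm; its white pointer end points along the plate's +x turned anticlockwise by (1.30 - joint)
- tally_grip (a point): point on the dial's axis inside the bar grip, 50 mm above the table; x along the bar toward the pointer end
- spanner: bystander: steel spanner 170 mm long, lying on the deck's far strip along the ledge's y (near ledge x = 198 mm). Origin at the middle
- bolt_tub: bystander: green open tub of bolts, 110 x 110 x 50 mm, on the other side of the ledge from the tally plate. Origin: centre of its underside
Mind the look-alikes: they are no part of the job. What is shaped like the guard_notched but pink is not meant. What is shaped like the guard_snapped but white is not meant.

How it is judged (in metres and radians):
At the end, for the whole second after the job is handed in: Both broken discs rest in the trough: centre 30 to 120 mm past the lip, underside centre under 20 mm above the table, tilt under 0.15 rad. The tally reads 1.30 +- 0.12 rad. The whole discs are still on the deck; they, the spanner and the tub lie within 30 mm of their starts (x of guard_notched in the frame of ledge between -0.12 and -0.03 m and y of guard_notched in the frame of ledge between -0.32 and 0.32 m and height (world z) of each of guard_notched, guard_snapped below 0.02 m and angle between each of guard_notched, guard_snapped's own z axis and vertical below 0.15 rad and linear speed of each of guard_notched, guard_snapped below 0.02 m/s and x of guard_snapped in the frame of ledge between -0.12 and -0.03 m and y of guard_snapped in the frame of ledge between -0.32 and 0.32 m and value of joint tally between 1.18 and 1.42 rad and distance of each of guard_good1, guard_good2, guard_good3, spanner, bolt_tub from where it was at the start of the episode below 0.03 m and height (world z) of each of guard_good1, guard_good2, guard_good3 above 0.027 m); the robot touches nothing.
It fails at once if a broken disc is lifted (its centre over 70 mm above the table) instead of slid (height (world z) of any of guard_notched, guard_snapped above 0.07 m).
It fails at once if a whole disc is moved by more than 30 mm (distance of any of guard_good1, guard_good2, guard_good3 from where it was at the start of the episode above 0.03 m).
It fails at once if the spanner or the bolt tub is moved by more than 30 mm (distance of any of spanner, bolt_tub from where it was at the start of the episode above 0.03 m).
It also fails if it takes over 58 s, if anything falls off the work surface, if the arm or the gripper's body presses on something with over 40 N, if the wrist force passes 120 N, or if a joint passes its speed limit or range.

ROBOT

A 6-joint arm with a two-finger parallel gripper is mounted at the origin on the work surface. World frame = base frame: x ahead of the robot, y to its left, z up, the work surface at z = 0. Lengths are in mm, angles in rad, forces in N, time in s.
With the tool pointing down it reaches from about 300 to 825 mm from the base axis. Payload 5.4 kg.
Tool frame: the origin (TCP) lies midway between the tips of the shut fingers; the grasp point (between the pads) lies arm.pinch_z behind it (arm.pinch_z is the distance from the TCP to the grasp point, in mm); z points along the fingers, y is the line along which they close (so a half turn about z gives the same grasp; the last joint's range is limited). The gripper opens to 92 mm and grips with 3 to 60 N. Pads are 20 mm wide; open, the fingers measure 128 mm over their backs; the gripper's body (75 mm by 189 mm) begins 69 mm behind the grasp point.
Start: joints at [-1.523, 0.158, 1.597, -0, 1.386, -0.21], TCP at [146.575, -555.987, 214.601] pointing down, gripper open.
Joint ranges: [-2.91, 2.91], [-0.94, 2.29], [0.18, 2.7], [-1.29, 4.43], [0.17, 2.64], [-3, 3]. Speed limits (rad/s): [2.57, 2.57, 3.14, 3.14, 3.14, 3.14].

INTERFACE

Orientations are given as a unit quaternion [x, y, z, w].
In Python, from rig import arm gives the robot as it stands.
- The arm moves only by the tool jog_arm, never from a script. Its argument "deltas" is a list of rows, each a list of 3 entries, a list of its own where there are three numbers: the shift along the tool's x, y, z each as a share of 0.1 m, from -1 to 1, then the turn about the tool's z as a share of 180 degrees, from -1 to 1, then the opening, from -1 (shut) to 1 (fully open). A call has 1 to 20 rows; each row is the pose to reach, as a shift and turn from the pose commanded when the call began, along the tool's axes at that moment, turning the shorter way round; what a row does not reach only later rows make up. A row lasts 1/8 s, in which the tool goes at most 62.5 mm and 10.7 degrees, less where a joint would pass 70% of its speed; a pose out of reach is approached as far as the arm can. A call with a number of a shift or a turn outside -1 to 1 is refused whole. A call with a gripper value outside its range is refused whole. The fingers move at their own pace and stop on an object; "newtons" is the grip in N (left out, the last holds). Time passes only in rows, so rows that repeat a pose let the fingers close. It gives the time, the measured TCP pose, the force, the opening and the grip force at its end, in the units of the state.
- arm.read_state(): the state, without advancing time (a new reading comes with each control period).
- arm.camera(name): name is "scene" or "top" or "wrist"; returns a dict with "pixels" (400x640x3 uint8, red, green, blue), "mtx" (3x3 intrinsics, pixels), "rvec" (rotation vector, rad) and "tvec" (3), from world to camera coordinates, as OpenCV has them. Camera axes: x right, y down, z forward; pixel columns grow to the right and rows downward; lengths in mm; the calibration is good to about 2 mm. A picture is of the moment at which its call begins. There is no depth.
- arm.hand_in(): hands the job in; it is judged then, once.
Trained networks look in a picture, given as the dict that the camera call returned (one of the last four; its "shot" number tells which), for a name from the list of things; names that differ only in an ending like _2 or _b are one class to them, and where a whole thing is asked for, a point or a joint stands for the part that bears it (a point fixed in the world has none). Each returns a list of dicts, best first, with "confidence" (0 to 1); they miss things now and then, are a little off and sometimes report something else, mostly with a low value. They report only what shows in the picture. A call takes as long as a camera call. They do not tell look-alikes from the thing itself.
- arm.search_frame(picture, name): "point" ([row, column] in pixels, amid what is visible of it).
- arm.trace(picture, name): "pixels" (400x640 bool, what is visible of it) and "point" ([row, column] in pixels, amid what is visible of it).
- arm.pinpoint(picture, name): "point" ([row, column] in pixels: a listed point, or the origin of a listed thing).
The state is a dict: "clock": time; "joint_positions": joint angles; "joint_velocities": joint speeds; "effort": joint torques, N m; "position": TCP position; "tcp_rot": TCP orientation; "force": force on the tool from outside, world axes, zero at the start; "wrist_torque": the same for the moment, N m; "width": finger opening in mm; "grip_force": force on a finger pad.
Only numpy, scipy, OpenCV 4.12 (cv2) and the standard library are available. Lean on these libraries where they do the work, as an engineer would, in place of code of your own. Each camera call takes 0.05 s, during which the arm holds its last target. There are 200 camera calls.

## Working session

There is one attempt and no reset: what is moved stays moved. The work goes in short steps, Python scripts to look and compute and a tool call to move; the robot and the scene stay as the last step left them, time stands still between calls to the robot, and variables do not carry over. Pictures are saved under pics/ and viewed, at most 13 in all, crops included, and the job is handed in when it is done.

Besides the shell and the picture viewer there is one more tool, called after "Call:" as name(argument=value, ...), one argument or row to a line, values as JSON. jog_arm: Moves the arm, as the interface text tells. Shift numbers are shares of 0.1 m and turn numbers shares of 180 degrees, none past 1 either way. Its arguments: {"type":"object","properties":{"deltas":{"type":"array","items":{"type":"array"}},"newtons":{"type":"number"}},"required":["deltas"]}

```bash
mkdir -p pics; ls; cat > h.py <<'E'
import numpy as np,cv2
from rig import arm
def ray(c,px,z):
    R=cv2.Rodrigues(np.array(c['rvec'],float))[0];t=np.array(c['tvec'],float).ravel()
    d=R.T@np.linalg.inv(np.array(c['mtx']))@np.array([px[1],px[0],1.]);o=-R.T@t
    return o+d*(z-o[2])/d[2]
def save(c,n): cv2.imwrite('pics/'+n,cv2.cvtColor(c['pixels'],cv2.COLOR_RGB2BGR))
E
python3 - <<'E'
from h import *
c=arm.camera('top');save(c,'top0.png')
for n,z in [('guard_good1',42),('guard_notched',30),('guard_snapped',30),('dial_plate',0),('tally_grip',50),('tally',50),('spanner',30),('bolt_tub',0),('ledge',0)]:
    for r in arm.pinpoint(c,n): print(n,np.round(r['point'],1),round(r['confidence'],2),ray(c,r['point'],z)[:2].round(1))
print(arm.read_state(),arm.pinch_z)
s=arm.camera('scene');save(s,'scene0.png')
E
```

```text
pics
guard_good1 [188.7 336.7] 0.97 [ 579.5 -138.8]
guard_good1 [186.2 264.2] 0.97 [593.9 116. ]
guard_good1 [188.1 299.4] 0.73 [584.5  -7.7]
guard_notched [242.7 428.3] 0.96 [ 383.1 -456.2]
guard_notched [179.1 450.2] 0.86 [ 606.4 -543.9]
guard_notched [189.9 369.7] 0.62 [ 574.  -256.3]
guard_notched [191.1 296.6] 0.48 [575.4   2.9]
guard_snapped [156.3 183.6] 0.92 [708.7 403.1]
guard_snapped [184.4 228.6] 0.69 [604.5 243.5]
dial_plate [208.  186.4] 0.84 [526.1 401.4]
dial_plate [187.8 265.6] 0.25 [593. 116.]
tally_grip [206.6 184.2] 0.56 [527.4 394.3]Traceback (most recent call last):
  File "<stdin>", line 4, in <module>
ValueError: it knows: bolt_tub, dial_plate, guard_good, guard_notched, guard_snapped, ledge, spanner, tally_grip
```

```bash
python3 - <<'E'
from h import *
c=arm.camera('top')
for n,z in [('spanner',30),('bolt_tub',0),('ledge',0)]:
    for r in arm.pinpoint(c,n): print(n,np.round(r['point'],1),round(r['confidence'],2),ray(c,r['point'],z)[:2].round(1))
print(arm.read_state(),arm.pinch_z)
im=c['pixels'][130:270,150:480]
cv2.imwrite('pics/topcrop.png',cv2.resize(im[:,:,::-1],(792,336),interpolation=cv2.INTER_CUBIC))
s=arm.camera('scene');save(s,'scene0.png')
E
```

```text
spanner [153.6 316.9] 0.57 [708.3 -71.9]
bolt_tub [204.8 413.7] 0.91 [ 519.7 -416.9]
bolt_tub [187.8 370.1] 0.55 [ 584.8 -261.6]
ledge [187.9 370.1] 0.67 [ 584.4 -261.6]
ledge [206.2 301.3] 0.6 [523.5 -11.7]
{'clock': 0.5, 'joint_positions': array([-1.52314165e+00,  1.58435538e-01,  1.59707006e+00,  6.44548982e-06,
        1.38620079e+00, -2.10125772e-01]), 'joint_velocities': array([-0.00191375, -0.00112012, -0.00170376,  0.00025284,  0.00046376,
        0.00082759]), 'effort': array([-7.34050845e-04, -3.85233021e+01, -3.22062993e+01,  7.00811832e-02,
        3.16563633e-02, -2.32368279e-05]), 'position': array([ 146.5523628 , -555.95748287,  214.54602934]), 'tcp_rot': array([ 9.91705223e-01,  1.28533063e-01,  7.77175869e-06, -5.64187685e-05]), 'force': array([0.44681125, 0.64164024, 0.20181505]), 'wrist_torque': array([ 0.02257211,  0.04584444, -0.00480478]), 'grip_force': 0.0, 'width': 91.87490813261519} 18.700000000000003
```

View pics/topcrop.png

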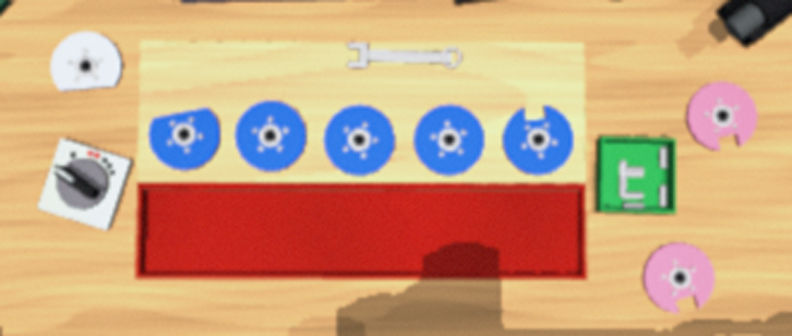

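View pics/scene0.png

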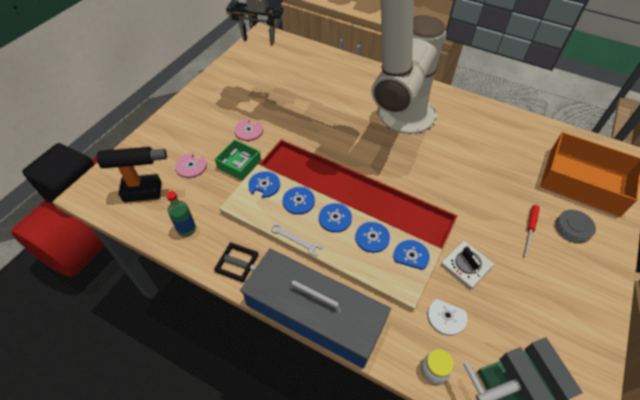

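Snapped disc: leftmost, crop (184,134), full image (row 186, col 227). Notched disc: rightmost, crop (538,139), full image (row 188, col 374), with the notch on its far side. 
Look-alikes to ignore: 
- pink notched discs at (row 179, col 450) and (row 243, col 428)
- white snapped disc at (row 156, col 184)

The spanner is at (row 153, col 317), the tub on the right and the dial on the left.

```bash
python3 - <<'E'
from h import *
c=arm.camera('top');p=c['pixels'].astype(int);R,G,B=p[...,0],p[...,1],p[...,2]
m=((B>150)&(R<110)&(B-R>80)).astype(np.uint8)
cs,_=cv2.findContours(m,0,cv2.CHAIN_APPROX_NONE)
for k in cs:
    if cv2.contourArea(k)<200: continue
    w=np.array([ray(c,(q[0][1],q[0][0]),40)[:2] for q in k],np.float32)
    (x,y),r=cv2.minEnclosingCircle(w); print('disc',round(x,1),round(y,1),round(r,1),cv2.contourArea(k))
m=((R>130)&(G<60)&(B<60)).astype(np.uint8)
m=cv2.morphologyEx(m,cv2.MORPH_CLOSE,np.ones((25,25)))
k=max(cv2.findContours(m,0,2)[0],key=cv2.contourArea)
w=np.array([ray(c,(q[0][1],q[0][0]),30)[:2] for q in k],np.float32)
print(cv2.boxPoints(cv2.minAreaRect(w)).round(1))
E
```

```text
disc 598.6 248.5 49.9 509.0
disc 580.7 -269.4 50.3 523.5
disc 582.4 -139.3 49.8 576.5
disc 585.2 -7.6 50.0 585.0
disc 594.7 121.8 50.2 591.0
[[ 377.8 -332.1]
 [ 511.5 -335.1]
 [ 526.   317.6]
 [ 392.4  320.6]]
```

Call:
jog_arm(
  deltas=[
    [[0.5,-0.17,0],0.045,0],
    [[0.98,-0.34,0],0.089,-0.2],
    [[0.98,-0.34,0],0.089,-0.2],
  ],
  newtons=25,
)

```text
clock: 0.98
position: [234.9, -496.5, 214.7]
tcp_rot: [1.0, -0.009, 0.0, -0.0]
force: [-0.4, -0.4, -0.6]
width: 63.8
grip_force: 0.0
```

Call:
jog_arm(
  deltas=[
    [[0.5,-0.35,0],0,-0.2],
    [[1,-0.7,0],0,-0.2],
    [[1,-0.7,0],0,-0.2],
  ],
)

```text
clock: 1.35
position: [336.2, -428.9, 214.7]
tcp_rot: [1.0, -0.008, 0.0, 0.0]
force: [1.0, -0.6, 0.5]
width: 36.8
grip_force: 0.0
```

Call:
jog_arm(
  deltas=[
    [[0.5,-0.35,0],0,-0.2],
    [[1,-0.7,0],0,-0.2],
    [[1,-0.7,0],0,-0.2],
  ],
)

```text
clock: 1.72
position: [437.1, -361.7, 214.5]
tcp_rot: [1.0, -0.009, 0.0, 0.0]
force: [-0.5, 0.8, 0.9]
width: 36.5
grip_force: 0.0
```

Call:
jog_arm(
  deltas=[
    [[0.4,-0.35,0],0,-0.2],
    [[0.8,-0.7,0],0,-0.2],
    [[0.8,-0.7,0],0,-0.2],
    [[0.8,-0.7,0],0,-0.2],
  ],
)

```text
clock: 2.22
position: [515.9, -296.2, 214.5]
tcp_rot: [1.0, -0.012, -0.0, 0.0]
force: [0.9, -0.1, 0.1]
width: 36.8
grip_force: 0.0
```

```bash
python3 - <<'E'
from h import *
c=arm.camera('wrist');save(c,'w1.png')
s=arm.read_state();print(s['position'],s['tcp_rot'],s['width'],s['clock'])
R=cv2.Rodrigues(np.array(c['rvec'],float))[0];print(-R.T@np.array(c['tvec']).ravel(),R.round(2).tolist())
for r in arm.pinpoint(c,'guard_notched'): print(r['point'],r['confidence'],ray(c,r['point'],30))
E
```

```text
[ 515.71459481 -296.27025518  214.48994517] [ 9.99928857e-01 -1.19180795e-02 -4.06523663e-04  2.73272226e-04] 36.913666750824376 2.275
[ 599.57323347 -297.05631389  385.77377091] [[-0.02, -1.0, 0.0], [-0.96, 0.02, 0.29], [-0.29, 0.01, -0.96]]
[262.6, 434.7] 0.9 [ 392.27620791 -465.34944256   30.        ]
[129.2, 297.7] 0.59 [ 583.94900844 -275.16555287   30.        ]
[98.7, 508.3] 0.59 [ 613.63870955 -531.58455707   30.        ]
[167.5, 398.4] 0.2 [ 532.59915515 -403.9448632    30.        ]
```

View pics/w1.png

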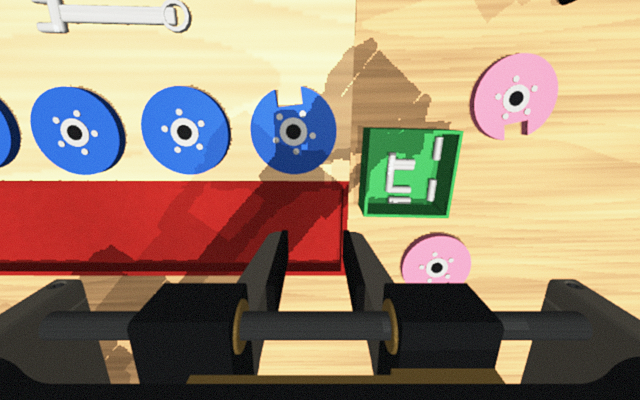

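Wrist view: the notched disc's hub is at (col 293, row 132) with its notch on the far side. The whole discs are at cols 75 and 185, and the pink pieces and tub are to the right. I'll locate the hub by its ring and move above it.

```bash
python3 - <<'E'
from h import *
c=arm.camera('wrist')
p=c['pixels'].astype(int)[115:150,275:312]
m=(p.min(2)>140).astype(np.uint8)
n,l,st,ce=cv2.connectedComponentsWithStats(m)
i=1+np.argmax(st[1:,4]);print(st[i],ce[i]);q=(ce[i][1]+115,ce[i][0]+275)
print(ray(c,q,44))
for dx in(0,): print(ray(c,(q[0],st[i][0]+275),44)-ray(c,(q[0],st[i][0]+275+st[i][2]),44))
for z in (42,44,46): print(ray(c,(132,293),z))
E
```

```text
[  5   3  27  27 361] [18.20775623 16.        ]
[ 582.62545646 -270.52157869   44.        ]
[ 0.81056662 32.44071655  0.        ]
[ 581.35886678 -270.05798873   42.        ]
[ 581.46400314 -270.21559639   44.        ]
[ 581.56913949 -270.37320406   46.        ]
```

Call:
jog_arm(
  deltas=[
    [[0.5,-0.15,0],0,0.09],
    [[1,-0.29,0],0,0.09],
    [[1,-0.29,0.3],0,0.09],
    [[1,-0.29,0.3],0,0.09],
  ],
)

```text
clock: 2.88
position: [615.8, -267.3, 181.4]
tcp_rot: [1.0, -0.011, -0.003, -0.002]
force: [-1.0, 0.1, 0.2]
width: 49.9
grip_force: 0.0
```

Call:
jog_arm(
  deltas=[
    [[0.39,0,0.3],0,0.09],
    [[0.39,0,0.8],0,0.09],
    [[0.39,0,0.8],0,0.09],
    [[0.39,0,0.8],0,0.09],
  ],
)

```text
clock: 3.38
position: [657.2, -269.7, 107.4]
tcp_rot: [1.0, -0.011, 0.001, 0.001]
force: [0.3, -0.6, 1.0]
width: 50.1
grip_force: 0.0
```

```bash
python3 - <<'E'
from h import *
c=arm.camera('wrist');save(c,'w2.png')
s=arm.read_state();print(s['position'],s['width'],s['force'])
E
```

```text
[ 657.8224257  -269.85771305  108.33116366] 49.986440556476985 [ 0.15130206 -0.12734459  0.19501085]
```

View pics/w2.png

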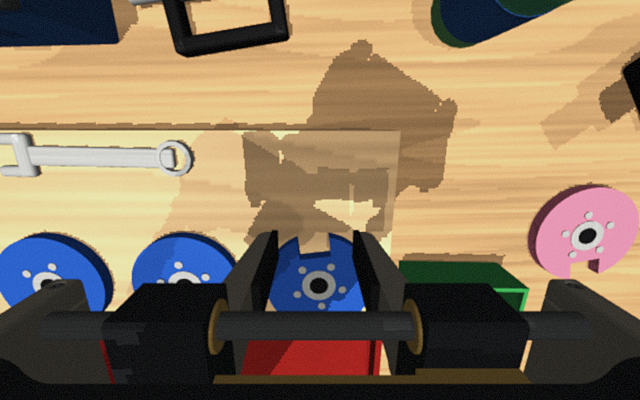

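The notched disc at (318,288) sits centred between the fingers, with the notch at (315,243) facing the hand. The tips will come down just behind its rim.

Call:
jog_arm(
  deltas=[
    [[0,0,0.4],0,0.09],
    [[0,0,0.68],0,0.09],
    [[0,0,0.68],0,0.09],
    [[0,0,0.68],0,0.09],
  ],
)

```text
clock: 3.92
position: [658.4, -269.5, 40.0]
tcp_rot: [1.0, -0.011, 0.002, 0.001]
force: [0.3, 0.2, 0.0]
width: 50.2
grip_force: 0.0
```

Call:
jog_arm(
  deltas=[
    [[0,0,0.04],0,0.09],
    [[-0.1,0,0.04],0,0.09],
    [[-0.2,0,0.04],0,0.09],
    [[-0.3,0,0.04],0,0.09],
    [[-0.4,0,0.04],0,0.09],
    [[-0.5,0,0.04],0,0.09],
    [[-0.6,0,0.04],0,0.09],
    [[-0.6,0,0.04],0,0.09],
  ],
)

```text
clock: 4.92
position: [595.7, -266.8, 32.3]
tcp_rot: [1.0, -0.011, -0.001, -0.0]
force: [0.1, 0.5, 0.8]
width: 50.2
grip_force: 0.0
```

```bash
python3 - <<'E'
from h import *
c=arm.camera('wrist');save(c,'w3.png')
s=arm.read_state();print(s['position'],s['width'],s['force'])
t=arm.camera('top')
for r in arm.pinpoint(t,'guard_notched')[:4]: print(r['point'],r['confidence'],ray(t,r['point'],30))
E
```

```text
[ 596.17140771 -266.86541014   32.36562269] 50.67322285765352 [ 0.04469951  0.69845513 -0.0101337 ]
[201.4, 371.7] 0.73 [ 532.93811835 -262.05568989   30.        ]
[180.5, 448.5] 0.73 [ 601.50394348 -537.61854546   30.        ]
[243.4, 429.4] 0.57 [ 380.55435734 -460.00966877   30.        ]
```

View pics/w3.png

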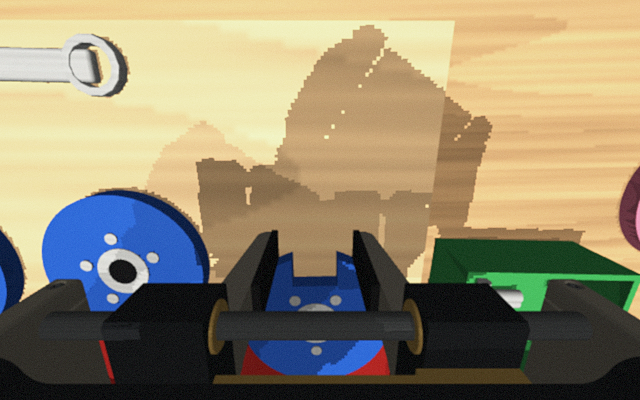

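The notched disc (315,315) is held between the fingers and overhangs the lip. The neighbouring disc hasn't moved. I'll keep pushing, slightly higher.

Call:
jog_arm(
  deltas=[
    [[-0.1,0,-0.03],0,0.09],
    [[-0.2,0,-0.03],0,0.09],
    [[-0.3,0,-0.03],0,0.09],
    [[-0.4,0,-0.03],0,0.09],
    [[-0.5,0,-0.03],0,0.09],
    [[-0.6,0,-0.03],0,0.09],
    [[-0.7,0,-0.03],0,0.09],
    [[-0.8,0,-0.03],0,0.09],
    [[-0.87,0,-0.03],0,0.09],
    [[-0.87,0,-0.03],0,0.09],
  ],
)

```text
clock: 6.32
position: [509.2, -265.1, 35.5]
tcp_rot: [1.0, -0.011, -0.0, -0.0]
force: [-0.3, 1.4, -0.3]
width: 50.3
grip_force: 0.0
```

```bash
python3 - <<'E'
from h import *
c=arm.camera('wrist');save(c,'w4.png')
s=arm.read_state();print(s['position'],s['width'],s['force'])
t=arm.camera('top')
for r in arm.pinpoint(t,'guard_notched')[:4]: print(r['point'],r['confidence'],ray(t,r['point'],5))
cv2.imwrite('pics/pair.png',np.hstack([c['pixels'][180:,150:490],cv2.resize(t['pixels'][170:240,310:430],(377,220),interpolation=2)])[:,:,::-1])
E
```

```text
[ 509.63484685 -265.13822104   35.61040533] 50.281750331819815 [ 0.48701627 -0.40820774  0.07385799]
[225.3, 372.6] 0.75 [ 449.08584631 -265.61610759    5.        ]
[180.3, 449.8] 0.73 [ 605.22963149 -549.86047194    5.        ]
[246.0, 429.9] 0.57 [ 370.85995367 -467.66095543    5.        ]
```

View pics/pair.png

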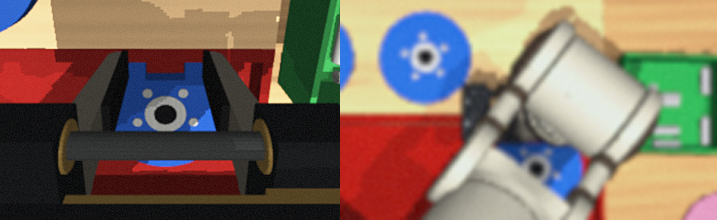

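Call:
jog_arm(
  deltas=[
    [[0,0,-0.5],0,0.09],
    [[0,0,-1],0,0.09],
    [[0,-0.5,-1],0,-0.2],
    [[0.2,-1,-1],0,-0.2],
    [[0.2,-1,-1],0,-0.2],
  ],
)

```text
clock: 7.1
position: [532.9, -162.7, 135.8]
tcp_rot: [1.0, -0.009, 0.0, -0.0]
force: [0.3, -0.4, 1.0]
width: 36.9
grip_force: 0.0
```

Call:
jog_arm(
  deltas=[
    [[0.15,-0.5,0],0,-0.2],
    [[0.3,-1,0],0,-0.2],
    [[0.3,-1,0],0,-0.2],
  ],
)

```text
clock: 7.48
position: [564.7, -64.4, 135.5]
tcp_rot: [1.0, -0.009, -0.0, -0.0]
force: [0.2, -0.3, 0.3]
width: 36.9
grip_force: 0.0
```

Call:
jog_arm(
  deltas=[
    [[0.15,-0.5,0],0,-0.2],
    [[0.3,-1,0],0,-0.2],
    [[0.3,-1,0],0,-0.2],
  ],
)

```text
clock: 7.85
position: [596.9, 34.0, 135.5]
tcp_rot: [1.0, -0.009, 0.0, 0.0]
force: [-0.1, -0.2, -0.6]
width: 36.9
grip_force: 0.0
```

Call:
jog_arm(
  deltas=[
    [[0.15,-0.5,0],0,-0.2],
    [[0.3,-1,0],0,-0.2],
    [[0.3,-1,0],0,-0.2],
  ],
)

```text
clock: 8.22
position: [629.1, 132.7, 135.4]
tcp_rot: [1.0, -0.01, 0.0, 0.0]
force: [-0.1, -1.5, -0.4]
width: 36.8
grip_force: 0.0
```

Call:
jog_arm(
  deltas=[
    [[0,-0.5,0],0,-0.2],
    [[0,-1,0],0,-0.2],
    [[0,-1,0],0,-0.2],
    [[0,-1,0],0,-0.2],
  ],
)

```text
clock: 8.72
position: [631.0, 229.7, 135.4]
tcp_rot: [1.0, -0.012, -0.0, 0.001]
force: [-0.7, 0.5, -0.9]
width: 36.6
grip_force: 0.0
```

```bash
python3 - <<'E'
from h import *
c=arm.camera('wrist');save(c,'w5.png')
s=arm.read_state();print(s['position'],s['tcp_rot'],s['width'],s['clock'])
for n in('guard_snapped',):
  for r in arm.pinpoint(c,n): print(n,r['point'],r['confidence'],ray(c,r['point'],30))
t=arm.camera('top')
for n in('guard_notched','dial_plate','tally_grip'):
  for r in arm.pinpoint(t,n)[:4]: print(n,r['point'],r['confidence'],ray(t,r['point'],50 if n[0]=='t' else 5))
im=t['pixels'][150:240,230:420]
p=t['pixels'].astype(int);m=((p[...,2]>150)&(p[...,0]<110)).astype(np.uint8)
for k in cv2.findContours(m,0,cv2.CHAIN_APPROX_NONE)[0]:
    if cv2.contourArea(k)<200: continue
    q=k[:,0].mean(0);z=15 if q[1]>200 else 40
    w=np.array([ray(t,(a[0][1],a[0][0]),z)[:2] for a in k],np.float32)
    print(cv2.minEnclosingCircle(w),cv2.contourArea(k),z)
E
```

```text
[631.08441955 229.62804989 135.49744511] [ 9.99927180e-01 -1.20561137e-02 -1.39975783e-04  5.15315984e-04] 36.793324060158014 8.775
guard_snapped [228.1, 298.8] 0.92 [599.11027721 248.98260002  30.        ]
guard_snapped [126.6, 152.3] 0.74 [708.5252823  386.34405781  30.        ]
guard_notched [243.1, 429.8] 0.93 [ 381.15676525 -467.75043086    5.        ]
guard_notched [177.9, 449.8] 0.76 [ 613.96254067 -550.27302761    5.        ]
guard_notched [221.1, 372.0] 0.65 [ 464.15164749 -263.95298028    5.        ]
dial_plate [203.8, 183.2] 0.71 [541.08676765 411.42486599   5.        ]
tally_grip [202.5, 183.0] 0.64 [541.86695611 398.56870011  50.        ]
((456.90972900390625, -262.4677734375), 51.377601623535156) 563.0 15
((582.4257202148438, -138.840087890625), 49.79191970825195) 580.5 40
((585.4419555664062, -7.436033725738525), 50.22627639770508) 588.0 40
((596.4755859375, 123.67005920410156), 50.532161712646484) 570.0 40
```

View pics/w5.png

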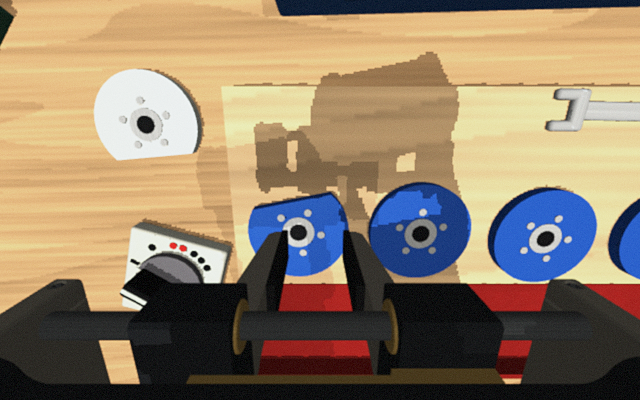

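Wrist view: the snapped disc's hub is at (298,233), its straight edge is on the far side, and the white look-alike is at (145,123). The notched disc lies in the trough about 56 mm past the lip. Next I'll go behind the snapped disc.

Call:
jog_arm(
  deltas=[
    [[0.32,-0.19,0],0,-0.2],
    [[0.32,-0.19,0.3],0,-0.2],
    [[0.32,-0.19,0.6],0,-0.2],
    [[0.32,-0.19,0.9],0,-0.2],
    [[0.32,-0.19,0.99],0,-0.2],
    [[0.32,-0.19,0.99],0,-0.2],
    [[0.32,-0.19,0.99],0,-0.2],
  ],
)

```text
clock: 9.9
position: [664.4, 250.8, 38.5]
tcp_rot: [1.0, -0.011, 0.001, -0.0]
force: [-0.2, -0.1, 0.0]
width: 36.7
grip_force: 0.0
```

Call:
jog_arm(
  deltas=[
    [[-0.1,0,0.01],0,-0.2],
    [[-0.2,0,0.01],0,-0.2],
    [[-0.3,0,0.01],0,-0.2],
    [[-0.4,0,0.01],0,-0.2],
    [[-0.5,0,0.01],0,-0.2],
    [[-0.6,0,0.01],0,-0.2],
    [[-0.7,0,0.01],0,-0.2],
    [[-0.8,0,0.01],0,-0.2],
    [[-0.8,0,0.01],0,-0.2],
  ],
)

```text
clock: 11.02
position: [581.8, 252.5, 35.2]
tcp_rot: [1.0, -0.011, -0.001, 0.0]
force: [-0.3, -0.7, -0.4]
width: 36.4
grip_force: 0.0
```

```bash
python3 - <<'E'
from h import *
c=arm.camera('wrist')
s=arm.read_state();print(s['position'],s['width'],s['force'])
cv2.imwrite('pics/w6.png',c['pixels'][180:,100:540,::-1])
for r in arm.pinpoint(c,'guard_snapped'): print(r['point'],r['confidence'],ray(c,r['point'],30))
E
```

```text
[582.34610718 252.41405037  35.28610978] 36.90892004503035 [-0.36851845  0.96309036 -0.11041606]
[49.4, 89.4] 0.61 [704.62897044 379.97335896  30.        ]
[298.2, 312.6] 0.56 [534.77787214 256.42755322  30.        ]
```

View pics/w6.png

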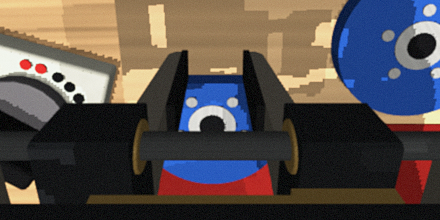

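Call:
jog_arm(
  deltas=[
    [[-0.2,0,0],0,-0.2],
    [[-0.55,0,0],0,-0.2],
    [[-0.72,0,0],0,-0.2],
    [[-0.72,0,0],0,-0.2],
    [[-0.72,0,0],0,-0.2],
  ],
)

```text
clock: 11.75
position: [512.2, 254.0, 35.9]
tcp_rot: [1.0, -0.011, 0.001, -0.0]
force: [0.7, -0.6, -0.4]
width: 36.6
grip_force: 0.0
```

Call:
jog_arm(
  deltas=[
    [[0,0,-0.5],0,-0.2],
    [[0,0,-1],0,-0.2],
    [[0.5,0,-1],0,0.1],
    [[0.5,0,-1],0,0.1],
    [[0.5,0,-1],0,0.1],
  ],
)

```text
clock: 12.38
position: [560.8, 252.6, 134.8]
tcp_rot: [1.0, -0.011, -0.001, 0.0]
force: [-0.5, 0.2, 0.1]
width: 50.6
grip_force: 0.0
```

```bash
python3 - <<'E'
from h import *
c=arm.camera('wrist');save(c,'w7.png')
s=arm.read_state();print(s['position'],s['tcp_rot'],s['width'],s['clock'])
for n in('guard_snapped','guard_good1'):
  for r in arm.pinpoint(c,n): print(n,r['point'],r['confidence'],ray(c,r['point'],5))
t=arm.camera('top')
for r in arm.pinpoint(t,'guard_snapped')[:4]: print(r['point'],r['confidence'],ray(t,r['point'],5))
for cam in (c,t):
  for n,z in(('tally_grip',50),('dial_plate',0)):
    for r in arm.pinpoint(cam,n)[:4]: print(n,r['point'],r['confidence'],ray(cam,r['point'],z))
cv2.imwrite('pics/tc.png',np.hstack([c['pixels'][100:],cv2.resize(t['pixels'][160:240,165:240],(281,300),interpolation=2)])[:, 130:,::-1])
E
```

```text
[560.42147623 252.77692253 134.78290898] [ 9.99939368e-01 -1.09748175e-02 -8.91334651e-04  1.37573589e-04] 50.371359361903245 12.425
guard_snapped [264.8, 310.6] 0.82 [469.61886654 261.29557474   5.        ]
guard_snapped [50.1, 163.1] 0.71 [709.1812434  398.78689553   5.        ]
guard_snapped [169.6, 574.3] 0.7 [581.05927884 -32.50734318   5.        ]
guard_good1 [160.6, 446.6] 0.67 [594.28052157 109.32365928   5.        ]
guard_good1 [167.7, 578.0] 0.65 [583.0919201  -36.04330981   5.        ]
guard_good1 [223.6, 537.6] 0.32 [517.76349426  -5.66294365   5.        ]
[157.0, 184.7] 0.6 [710.91030441 406.66620857   5.        ]
tally_grip [236.9, 169.5] 0.61 [530.82438671 401.50086961  50.        ]
dial_plate [216.4, 190.2] 0.67 [534.28793302 401.65216722   0.        ]
tally_grip [201.7, 184.3] 0.74 [544.56722099 394.05430039  50.        ]
dial_plate [206.0, 187.5] 0.66 [533.23048625 397.46072389   0.        ]
dial_plate [188.1, 337.8] 0.29 [ 586.2374644  -144.76274507    0.        ]
```

View pics/tc.png

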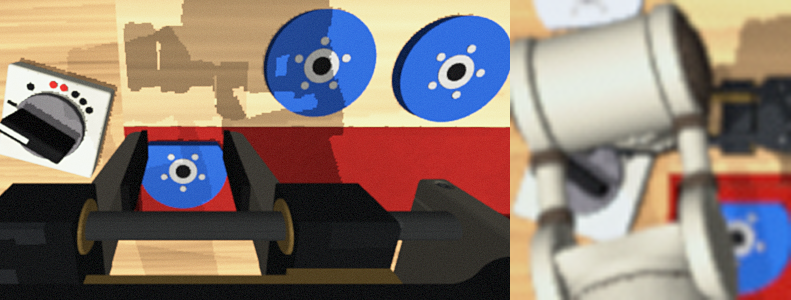

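The snapped disc lies flat in the trough, hub at crop (183,171), about 53 mm past the lip. The dial plate is at crop (60,110), with red dots at (58,86) and the white-tipped pointer toward the lower left. I'll measure the dial from its marks.

```bash
python3 - <<'E'
from h import *
from scipy.optimize import least_squares
c=arm.camera('wrist');o=(165,125)
p=c['pixels'].astype(int)[165:295,125:250];R,G,B=p[...,0],p[...,1],p[...,2]
for nm,m in(('red',(R>150)&(G<110)),('blk',p.max(2)<75),('wht',p.min(2)>175)):
    n,l,st,ce=cv2.connectedComponentsWithStats(m.astype(np.uint8))
    for i in range(1,n):
        if st[i,4]>5: 
            q=(ce[i][1]+o[0],ce[i][0]+o[1]);print(nm,np.round(q,1),st[i],ray(c,q,20)[:2].round(1))
E
```

```text
red [184.1 183.8] [56 16  7  7 39] [578.1 393.9]
red [187.2 194.3] [66 19  8  7 41] [574.4 383.1]
blk [186.3 161.1] [33 18  7  7 37] [576.2 418.5]
blk [193.7 205.5] [77 26  8  6 33] [566.9 372.2]
blk [208.5 199.3] [ 42  28  48  49 194] [550.3 381.2]
blk [201.  213.2] [85 33  7  7 35] [558.5 364.9]
blk [202.6 142.3] [14 35  8  6 23] [558.4 442.3]
blk [234.4 170.2] [   3   42   79   56 1983] [520.3 418.5]
blk [209.6 219.2] [91 42  7  6 32] [548.5 359.7]
blk [283.6 207.1] [   7   82  118   48 1778] [455.5 385.6]
wht [219.  185.3] [   3    0  113  113 4361] [538.4 398.5]
wht [232.5 143. ] [  3  58  31  20 171] [523.2 448.8]
```

Call:
jog_arm(
  deltas=[
    [[-0.15,-0.5,0],-0.05,0.1],
    [[-0.31,-1,0],-0.1,0.1],
    [[-0.31,-1,0],-0.155,0.1],
    [[-0.31,-1,0],-0.21,0.1],
    [[-0.31,-1,0],-0.26,0.1],
    [[-0.31,-1,0],-0.306,0.1],
    [[-0.31,-1,0],-0.306,0.1],
    [[-0.31,-1,0],-0.306,0.1],
  ],
)

```text
clock: 13.88
position: [532.3, 353.5, 135.6]
tcp_rot: [0.892, 0.452, 0.0, -0.0]
force: [-0.0, 0.8, -0.4]
width: 50.8
grip_force: 0.0
```

```bash
python3 - <<'E'
from h import *
c=arm.camera('wrist');save(c,'w8.png')
s=arm.read_state();print(s['position'],s['tcp_rot'],s['joint_positions'])
from scipy.spatial.transform import Rotation as Ro
M=Ro.from_quat(s['tcp_rot']).as_matrix();print('yaw',np.arctan2(M[1,0],M[0,0]),'delta tool',M.T@(np.array([533,405,75])-s['position']))
for r in arm.pinpoint(c,'tally_grip'): print(r['point'],r['confidence'],ray(c,r['point'],50))
E
```

```text
[532.30433877 353.51521705 135.61299973] [ 8.92111478e-01  4.51815350e-01 -6.44067606e-06 -2.07819541e-06] [3.97481627e-01 3.86227902e-01 1.48167966e+00 3.37583227e-06
 1.27369823e+00 1.03067860e+00]
yaw 0.9375983685731801 delta tool [ 41.91613128 -29.90349592  60.61288169]
[169.3, 285.2] 0.59 [531.1676343  399.09063466  50.        ]
```

View pics/w8.png

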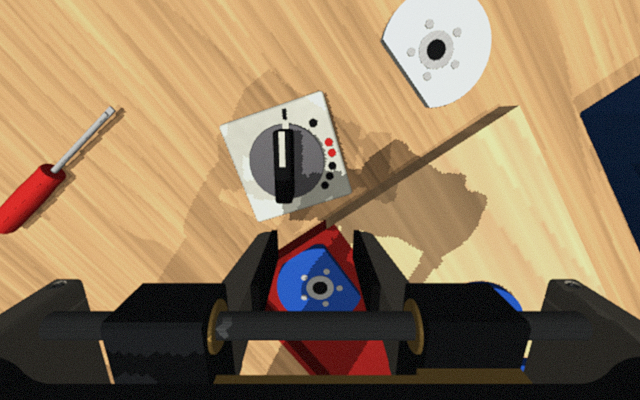

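The bar (284,165) stands upright in the view, so tool x lies along it and the pointer is on the dash (joint about 0). The red dots are at (330,147). Next: descend, grip and turn 1.30 rad clockwise.

Call:
jog_arm(
  deltas=[
    [[0.4,-0.29,0],0,0.1],
    [[0.4,-0.29,0.2],0,0.1],
    [[0.4,-0.29,0.5],0,0.1],
    [[0.4,-0.29,0.8],0,0.1],
    [[0.4,-0.29,0.97],0,0.1],
    [[0.4,-0.29,0.97],0,0.1],
    [[0.4,-0.29,0.97],0,0.1],
  ],
)

```text
clock: 14.85
position: [533.5, 403.2, 40.0]
tcp_rot: [0.892, 0.453, 0.001, 0.0]
force: [-0.2, -0.3, 0.5]
width: 50.7
grip_force: 0.0
```

Call:
jog_arm(
  deltas=[
    [[0,0,0],0,-0.5],
    [[0,0,0],0,-0.9],
    [[0,0,0],0,-0.9],
    [[0,0,0],0,-0.9],
    [[0,0,0],0,-0.9],
  ],
  newtons=15,
)

```text
clock: 15.48
position: [532.7, 402.9, 38.8]
tcp_rot: [0.892, 0.453, 0.0, 0.0]
force: [1.2, -0.3, 1.6]
width: 15.9
grip_force: 15.0
```

Call:
jog_arm(
  deltas=[
    [[0,0,0],0.045,-0.9],
    [[0,0,0],0.09,-0.9],
    [[0,0,0],0.135,-0.9],
    [[0,0,0],0.18,-0.9],
    [[0,0,0],0.225,-0.9],
    [[0,0,0],0.27,-0.9],
    [[0,0,0],0.315,-0.9],
    [[0,0,0],0.36,-0.9],
    [[0,0,0],0.4,-0.9],
    [[0,0,0],0.414,-0.9],
    [[0,0,0],0.414,-0.9],
    [[0,0,0],0.414,-0.9],
  ],
)

```text
clock: 16.98
position: [533.3, 401.0, 38.8]
tcp_rot: [0.984, -0.18, 0.001, 0.002]
force: [1.1, -7.3, 3.5]
width: 16.1
grip_force: 15.0
```

Call:
jog_arm(
  deltas=[
    [[0,0,0],0,-0.2],
    [[0,0,0],0,0.1],
    [[0,0,0],0,0.1],
    [[0,0,-0.5],0,0.1],
    [[0,0,-1],0,0.1],
    [[-0.7,0,-1],0,0.1],
    [[-0.7,0,-1],0,0.1],
    [[-0.7,0,-1],0,0.1],
  ],
)

```text
clock: 17.98
position: [466.5, 427.8, 138.3]
tcp_rot: [0.984, -0.179, -0.0, 0.0]
force: [-0.5, -0.6, -0.8]
width: 50.4
grip_force: 0.0
```

```bash
python3 - <<'E'
from h import *
c=arm.camera('wrist');t=arm.camera('scene')
s=arm.read_state();print(s['position'],s['tcp_rot'],s['clock'])
cv2.imwrite('pics/end.png',np.hstack([c['pixels'][:,80:],cv2.resize(t['pixels'][130:330,215:500],(285,200))[:,:240].repeat(1,0) if 0 else np.vstack([t['pixels'][130:330,250:490],t['pixels'][130:330,215:455]])])[:,:,::-1])
for r in arm.pinpoint(c,'tally_grip'): print(r['point'],r['confidence'],ray(c,r['point'],50))
E
```

```text
[467.73390466 427.28335761 138.24248049] [ 9.83702547e-01 -1.79803386e-01  4.70178647e-05  1.95844407e-04] 18.075
[130.8, 321.3] 0.74 [530.67412508 398.9900327   50.        ]
```

View pics/end.png

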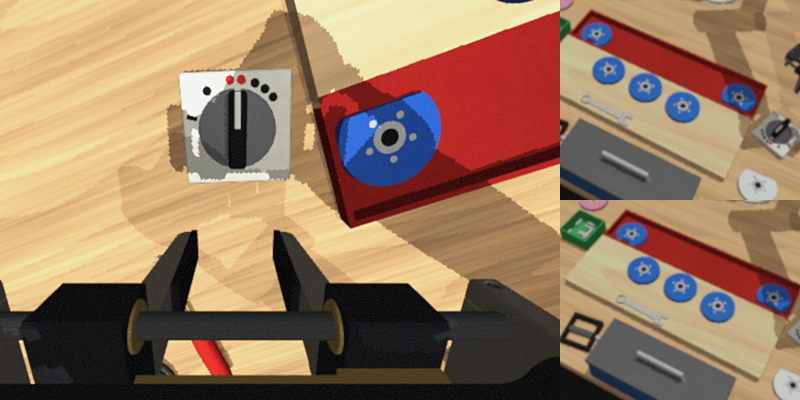

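Wrist view: the pointer at (238,110) aims at the red dots (235,79) and both rejects lie flat in the trough. The scene crops show the three whole discs and the spanner in place. One numeric check of the angle before handing in.

```bash
python3 - <<'E'
from h import *
c=arm.camera('wrist');p=c['pixels'].astype(int)
def blobs(m,z,lo,hi):
    m2=np.zeros(m.shape,np.uint8);m2[60:190,255:375]=m[60:190,255:375]
    n,l,st,ce=cv2.connectedComponentsWithStats(m2)
    return [(ce[i].round(1),ray(c,ce[i][::-1],z)[:2].round(1),st[i,4],l==i) for i in range(1,n) if lo<st[i,4]<hi]
red=blobs((p[...,0]>150)&(p[...,1]<100),20,5,200); blk=blobs(p.max(2)<75,20,10,150)
for nm,b in(('r',red),('b',blk)):
    for x in b: print(nm,x[:3])
for x in blobs(p.min(2)>170,65,50,400):
    ys,xs=np.nonzero(x[3]);w=np.array([ray(c,q,65)[:2] for q in zip(ys,xs)],np.float32)
    v=cv2.fitLine(w,2,0,.01,.01).ravel();print('w',x[:3],np.arctan(v[1]/v[0]))
E
```

```text
r (array([309. ,  81.3]), array([578.3, 393. ]), np.int32(52))
r (array([320.5,  80.8]), array([574.8, 382.4]), np.int32(56))
b (array([334. ,  84.2]), array([567.3, 371.2]), np.int32(49))
b (array([344. ,  89.9]), array([558.9, 363.8]), np.int32(51))
b (array([286.1,  92.4]), array([576.8, 417.6]), np.int32(43))
b (array([352.3,  98.2]), array([548.8, 358.6]), np.int32(49))
b (array([271.1, 119.2]), array([558.9, 441.3]), np.int32(32))
w (array([316.6, 110.4]), array([549.9, 396.1]), np.int32(145)) -0.3779114
w (array([274.6, 140.7]), array([539.4, 439. ]), np.int32(181)) -0.36404565
w (array([355.1, 146.8]), array([509.6, 375.3]), np.int32(60)) -0.6695032
```

```bash
python3 -c "
from rig import arm
print(arm.hand_in())"
```

```text
the job is handed in; nothing more can be done
None
```

The job is handed in; the hand-in gave no verdict. By my last camera checks, both broken discs lie flat in the scrap trough, the tally dial reads about 1.33 rad (two dots), and the whole discs, spanner and tub look undisturbed.

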